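Feel which keepsake boxes are full and sort them

ROBOT

A 7-joint arm with a two-finger parallel gripper is mounted at the origin on the work surface. World frame = base frame: x ahead of the robot, y to its left, z up, the work surface at z = 0. Lengths are in m, angles in rad, forces in N, time in s.
With the tool pointing down it reaches from about 0.425 to 0.925 m from the base axis. Payload 6.8 kg.
Tool frame: the origin (TCP) lies on the centre line of the jaws, within the pads' length; the fingertips stand 19 mm ahead of it and the grasp point (between the pads) is the TCP (r.tip_extent is the y of the fingertips in the tool frame, in m); y points along the fingers, z is the direction in which the jaws open and shut, and the axes are right-handed (so a half turn about y gives the same grasp; the last joint's range is limited). The gripper opens to 85 mm and grips with 20 to 120 N. Pads are 22 mm wide; open, the fingers measure 114 mm over their backs; the gripper's body (76 mm by 85 mm) begins 54 mm behind the grasp point. The pads swing forward as they close: fully open they stand 13 mm farther back than shut.
Start: joints at [1.234, 0.477, 0.022, 1.555, -0.011, 1.109, -0.083], TCP at [0.153, -0.657, 0.25] pointing down, gripper open.
Joint ranges: [-2.96, 2.96], [-0.34, 2.1], [-1.41, 1.46], [0.24, 2.44], [-1.37, 4.51], [0.17, 1.92], [-2.96, 2.96]. Speed limits (rad/s): [2.39, 2.39, 3.14, 3.14, 3.14, 3.14, 3.14].

INTERFACE

Orientations are given as a rotation vector (axis times angle).
In Python, from bench import r gives the robot as it stands. The module is installed in compiled form; this text tells all that it offers.
- The arm moves only by the tool jog_arm, never from a script. Its argument "motion" is a list of rows, each a list of 3 entries, a list of its own where there are three numbers: the opening, from 0 (shut) to 1 (fully open), then the shift along the tool's x, y, z in m, then the turn, a rotation vector about the tool's x, y, z in degrees. A call has 1 to 10 rows; each row shifts and turns the commanded pose from where the row before left it, along the tool's axes as they then stand; what a row does not reach is not made up. A row lasts 1/12 s, in which the tool goes at most 41.7 mm and 7.16 degrees, less where a joint would pass 70% of its speed; a pose out of reach is approached as far as the arm can. A call with a gripper value outside its range is refused whole. The fingers move at their own pace and stop on an object; "force" is the grip in N (left out, the last holds). Time passes only in rows, so rows that do not move let the fingers close. It gives the time, the measured TCP pose, the force and the opening at its end, in the units of the state.
- r.get_obs(): the state, without advancing time (a new reading comes with each control period).
- r.grab_frame(name): name is "scene" or "top" or "wrist"; returns a dict with "image" (480x640x3 uint8, red, green, blue), "range_z" (480x640 float32, m along the optical axis (not along the pixel's ray), 0 where there is no reading), "fx", "fy", "cx", "cy" (pixels), "k1" (the pictures are not rectified: a ray, as slopes to the right and down, at radius r is drawn at 1 + k1 r^2 times it, then the intrinsics apply), "xyz" and "orientation" of the camera in the world. Camera axes: x right, y down, z forward; pixel columns grow to the right and rows downward; lengths in m; the calibration is good to about 2 mm. A picture is of the moment at which its call begins.
- r.hand_in(): hands the job in, once; it reports no verdict.
The state is a dict: "clock": time; "joints": joint angles; "qvel": joint speeds; "tau": joint torques, N m; "tcp_pos": TCP position; "orientation": TCP orientation; "contact_force": force on the tool from outside, world axes, zero at the start; "moment": the same for the moment, N m; "grip_width": finger opening in m.
Only numpy, scipy, OpenCV 4.12 (cv2) and the standard library are available. Lean on these libraries where they do the work, as an engineer would, in place of code of your own. Each camera call takes 0.05 s, during which the arm holds its last target.

TASK

Each of the two closed keepsake boxes on the nightstand is either full of coins or empty, and only its weight tells. Lift one end of the pink-lidded box slightly while its other end stays on the nightstand to feel its weight, and after it do the same with the white-lidded box; set each full box down flat inside the dark wooden tray and each empty one flat inside the white tray. Handle the boxes gently, never tipping them steeply or dropping or pressing them hard, let go of them, and leave the dish, comb and hair clip alone.

Things in the scene. Friction and masses are not known exactly. Their poses are not given: they have to be found in the camera images.
- box_pink_center (a point): Centre of the closed blue keepsake box with a fixed pink lid, 100 mm long (own x) x 54 mm wide (own y) x 50 mm high, loose; 25 mm above its underside. It weighs either about 170 g (empty) or about 600 g (full), within 15 percent, centred in plan. Both may be full, both empty, or one of each; nothing outside shows it.
- box_pink_pull (a point): Centre of the brass ball pull (18 mm diameter) on one end of the pink-lidded box: 68 mm from the box centre along own -x, 28 mm above the underside, 9 mm clear of the end face on a 6 mm neck. Pinched across own y, the ball lets the box pivot on its far lower edge, 118 mm away; the pull then carries some 0.6 to 1.2 N if empty, 2.1 to 3.5 N if full.
- box_pink: The pink-lidded box itself; origin at the centre of its underside, x along its length away from the ball pull, z up. Pinching its flat sides near one end, instead of the pull, may lift a light box whole without tipping it.
- box_white_center (a point): Centre of the closed blue keepsake box with a fixed white lid, 100 mm long (own x) x 54 mm wide (own y) x 50 mm high, loose; 25 mm above its underside. It weighs either about 170 g (empty) or about 600 g (full), within 15 percent, centred in plan. Both may be full, both empty, or one of each; nothing outside shows it.
- box_white_pull (a point): Centre of the brass ball pull (18 mm diameter) on one end of the white-lidded box: 68 mm from the box centre along own -x, 28 mm above the underside, 9 mm clear of the end face on a 6 mm neck. Pinched across own y, the ball lets the box pivot on its far lower edge, 118 mm away; the pull then carries some 0.6 to 1.2 N if empty, 2.1 to 3.5 N if full.
- box_white: The white-lidded box itself; origin at the centre of its underside, x along its length away from the ball pull, z up. Pinching its flat sides near one end, instead of the pull, may lift a light box whole without tipping it.
- tray_wood: Dark wooden tray with a grey lining: the place for full boxes. Fixed, 230 mm (own x) x 170 mm (own y), 15 mm high, walls and floor 5 mm thick (floor top 5 mm above the nightstand). Origin at the centre of its underside. It has room for both boxes side by side along own x, each lying along the tray's own y, centres 50 mm either side of the tray's centre.
- tray_white: White plastic tray: the place for empty boxes. Fixed, 230 mm (own x) x 170 mm (own y), 15 mm high, walls and floor 5 mm thick (floor top 5 mm above the nightstand). Origin at the centre of its underside. It has room for both boxes side by side along own x, each lying along the tray's own y, centres 50 mm either side of the tray's centre.
- nightstand: Pale oak nightstand top on which everything stands; its upper face is the work surface, height 0.
- ring_dish: Round blue ceramic ring dish, 90 mm across, 22 mm high, loose; origin under its centre. Leave it alone.
- comb: Pink plastic comb lying flat, 150 mm long (own y), 43 mm wide, 6 mm thick, loose; origin about under its centre. Leave it alone.
- hair_clip: Stainless hair clip lying flat, 70 mm long (own x), 14 mm wide, 8 mm thick, loose; origin under its centre. Leave it alone.

How it is judged:
On the way, in this order (a step that is already met when the one before it is completed fails the run):
1. one end of the pink-lidded box is held up a little (tilt 0.04 to 0.35 rad) while its other end rests on the nightstand (angle between box_pink's own z axis and vertical between 0.04 and 0.35 rad and contact force between box_pink and nightstand above 0.15 N and contact force between box_pink and the fingers above 0.2 N), for 0.2 s.
2. one end of the white-lidded box is held up a little (tilt 0.04 to 0.35 rad) while its other end rests on the nightstand (angle between box_white's own z axis and vertical between 0.04 and 0.35 rad and contact force between box_white and nightstand above 0.15 N and contact force between box_white and the fingers above 0.2 N), for 0.2 s.
At the end, for the whole second after the job is handed in: Each box is at rest flat (0.06 rad) on a tray's floor inside its walls (centre within 95 mm of the tray's centre along own x, 60 mm along own y): full ones (over 3.5 N on the tray) in the dark wooden tray, empty ones (under 3.5 N) in the white tray (((x of box_pink_center in the frame of tray_wood between -0.095 and 0.095 m and y of box_pink_center in the frame of tray_wood between -0.06 and 0.06 m and z of box_pink_center in the frame of tray_wood below 0.036 m and contact force between box_pink and tray_wood above 3.5 N) or (x of box_pink_center in the frame of tray_white between -0.095 and 0.095 m and y of box_pink_center in the frame of tray_white between -0.06 and 0.06 m and z of box_pink_center in the frame of tray_white below 0.036 m and contact force between box_pink and tray_white between 0.5 and 3.5 N)) and angle between each of box_pink, box_white's own z axis and vertical below 0.06 rad and linear speed of each of box_pink, box_white below 0.02 m/s and ((x of box_white_center in the frame of tray_wood between -0.095 and 0.095 m and y of box_white_center in the frame of tray_wood between -0.06 and 0.06 m and z of box_white_center in the frame of tray_wood below 0.036 m and contact force between box_white and tray_wood above 3.5 N) or (x of box_white_center in the frame of tray_white between -0.095 and 0.095 m and y of box_white_center in the frame of tray_white between -0.06 and 0.06 m and z of box_white_center in the frame of tray_white below 0.036 m and contact force between box_white and tray_white between 0.5 and 3.5 N))); the robot touches nothing.
It fails at once if the dish, comb or hair clip is shifted more than 20 mm (distance of any of ring_dish, comb, hair_clip from where it was at the start of the episode above 0.02 m).
It fails at once if a box is tipped steeply (over 0.6 rad) (angle between any of box_pink, box_white's own z axis and vertical above 0.6 rad).
It fails at once if a box is pressed or dropped hard (over 45 N) on the nightstand or a tray (contact force between any of box_pink, box_white and nightstand above 45 N or contact force between any of box_pink, box_white and tray_wood above 45 N or contact force between any of box_pink, box_white and tray_white above 45 N).
It also fails if it takes over 72 s, if anything falls off the work surface, if the arm or the gripper's body presses on something with over 40 N, if the wrist force passes 120 N, or if a joint passes its speed limit or range.

## Working session

There is one attempt and no reset: what is moved stays moved. The work goes in short steps, Python scripts to look and compute and a tool call to move; the robot and the scene stay as the last step left them, time stands still between calls to the robot, and variables do not carry over. Pictures are saved under pics/ and viewed, and the job is handed in when it is done.

Besides the shell and the picture viewer there is one more tool, called by a JSON object that holds its "method" and its "body", one argument or row to a line. jog_arm: Moves the arm, as the interface text tells. Its arguments: {"type":"object","properties":{"motion":{"type":"array","items":{"type":"array"}},"force":{"type":"number"}},"required":["motion"]}

```bash
mkdir -p pics; python3 - <<'E'
from bench import r
import cv2
o=r.get_obs(); print({k:(v if not hasattr(v,'round') else v) for k,v in o.items()}); print(r.tip_extent)
for n in ["scene","top"]:
    f=r.grab_frame(n); cv2.imwrite(f"pics/{n}0.png",f["image"][:,:,::-1]); print({k:v for k,v in f.items() if k not in("image","range_z")})
    import pickle; pickle.dump(f,open(f"{n}0.pkl","wb"))
E
```

```text
{'clock': 0.0, 'joints': array([ 1.23390132,  0.47782182,  0.02233241,  1.55644637, -0.01153007,
        1.10927168, -0.08307854]), 'qvel': array([-1.41569479e-03, -1.36858010e-03,  3.57931039e-05, -5.53599973e-04,
       -6.07103517e-04,  3.84567571e-04, -8.28939752e-05]), 'tau': array([-5.46787232e-04, -5.96444035e+01,  1.60701815e+00, -2.81204510e+01,
        1.22867691e-02,  9.34755779e-03, -7.81196036e-06]), 'tcp_pos': array([ 0.15296952, -0.65687513,  0.2493131 ]), 'orientation': array([-0.24169879,  2.1022599 , -2.09846996]), 'contact_force': array([-0.29300274, -0.43575916, -0.27638778]), 'moment': array([-0.03545119,  0.03722536, -0.01708886]), 'grip_width': 0.08512979406414228}
0.019
{'fx': 459.6589546848313, 'fy': 459.6589546848313, 'cx': 318.4388233387905, 'cy': 246.6844159358499, 'k1': 0.030944633447423497, 'xyz': array([ 0.8799756 , -0.42347201,  0.95758971]), 'orientation': array([-2.54354412, -0.76443326,  0.18564369])}
{'fx': 490.32274634586406, 'fy': 490.32274634586406, 'cx': 315.99139822717905, 'cy': 240.7115776257619, 'k1': 0.03680693378820905, 'xyz': array([0.54842385, 0.01639953, 0.93186621]), 'orientation': array([-2.21591845,  2.19701897, -0.08979629])}
```

View pics/top0.png

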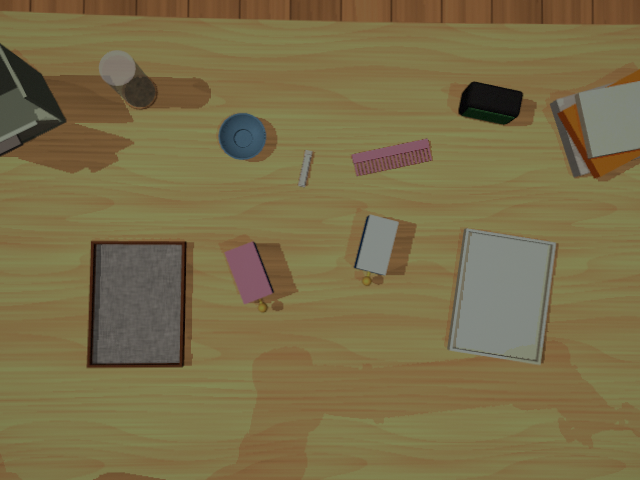

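View pics/scene0.png

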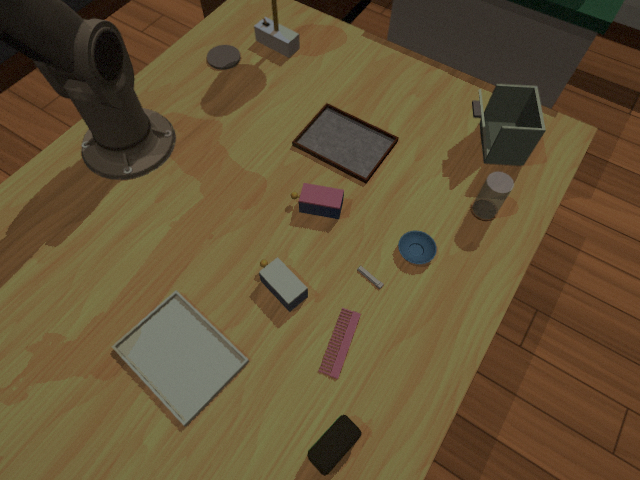

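The top view shows the pink lid at (250,272) with its ball at (263,307), and the white lid at (378,246) with its ball at (366,281). The wood tray is at (137,304), the white tray at (503,296), the dish at (243,136), the clip at (306,168) and the comb at (392,157).

```bash
cat > h.py <<'E'
import numpy as np, cv2
from scipy.spatial.transform import Rotation as R
def K(f): return np.array([[f['fx'],0,f['cx']],[0,f['fy'],f['cy']],[0,0,1.]])
def pl(f,px,z):
    p=np.array(px,float).reshape(-1,1,2)
    n=cv2.undistortPoints(p,K(f),np.array([f['k1'],0,0,0,0.])).reshape(-1,2)
    d=np.c_[n,np.ones(len(n))]@R.from_rotvec(f['orientation']).as_matrix().T
    c=np.array(f['xyz']); t=(z-c[2])/d[:,2]
    return c+d*t[:,None]
def rect(f,m,z):
    cs,_=cv2.findContours(m,cv2.RETR_EXTERNAL,cv2.CHAIN_APPROX_NONE)
    c=max(cs,key=cv2.contourArea)
    P=pl(f,c.reshape(-1,2),z)[:,:2]
    (cx,cy),(w,h),a=cv2.minAreaRect((P*1000).astype(np.float32))
    if w<h: w,h,a=h,w,a+90
    return (cx,cy),(w,h),a,cv2.boundingRect(c)
def big(m,roi):
    k=np.zeros_like(m); x0,y0,x1,y1=roi; k[y0:y1,x0:x1]=m[y0:y1,x0:x1]; return k
E
cat > m.py <<'E'
import pickle
from h import *
f=pickle.load(open('top0.pkl','rb'))
hsv=cv2.cvtColor(f['image'],cv2.COLOR_RGB2HSV)
for p in [(250,272),(378,246),(263,307),(366,281),(503,296),(90,300),(140,300),(400,300),(243,120)]: print(p,hsv[p[1],p[0]])
H,S,V=cv2.split(hsv)
b=lambda x:(x*255).astype(np.uint8)
pink=b((H>150)&(S>60)&(V>80)); white=b((S<50)&(V>90))
print('pink',rect(f,big(pink,(215,230,290,312)),.05))
print('white',rect(f,big(white,(340,205,410,285)),.05))
print('wt',rect(f,big(white,(430,215,580,380)),.015))
wood=b(((H<12)|(H>170))&(S>60)&(V<110)) 
gray=b((S<60))
print('wood',rect(f,big(wood|gray,(70,225,200,385)),.015))
br=b((H>15)&(H<30)&(S>150))
for n,roi in [('pb',(250,295,275,318)),('wb',(355,270,380,292))]:
    m=big(br,roi); cs,_=cv2.findContours(m,0,2); c=max(cs,key=cv2.contourArea); cc=cv2.minEnclosingCircle(c); print(n,cc,pl(f,cc[0],.028))
for n,p,z in [('dish',(243,136),.02),('clip',(306,168),.0),('comb',(392,157),0)]: print(n,pl(f,p,z))
E
python3 m.py
```

```text
(250, 272) [171  82 131]
(378, 246) [ 65  11 137]
(263, 307) [ 25 159 130]
(366, 281) [ 28 148 131]
(503, 296) [ 60  11 136]
(90, 300) [ 10 183  67]
(140, 300) [17 24 96]
(400, 300) [ 23 116 130]
(243, 120) [101 103  89]
pink ((539.1880493164062, 113.79499053955078), (98.83682250976562, 53.707740783691406), 21.656877517700195, (225, 242, 47, 62))
white ((590.8853149414062, -117.16649627685547), (100.81690979003906, 54.7741813659668), 165.92527770996094, (356, 215, 43, 60))
wt ((499.30657958984375, -357.12640380859375), (230.48619079589844, 171.7299346923828), 171.56122589111328, (449, 228, 107, 136))
wood ((480.2420654296875, 319.0654296875), (226.3632049560547, 171.33453369140625), 0.4634075462818146, (88, 242, 98, 125))
pb ((262.0, 305.0), 6.708303928375244) [[0.47954896 0.09021873 0.028     ]]
wb ((367.0, 278.5), 6.576573371887207) [[ 0.52917723 -0.10208905  0.028     ]]
dish [[0.79361998 0.13057592 0.02      ]]
clip [[0.73899984 0.01201255 0.        ]]
comb [[ 0.76244125 -0.15343743  0.        ]]
```

```bash
python3 -c "
import cv2
i=cv2.imread('pics/top0.png')[200:320,210:420]; cv2.imwrite('pics/z.png',cv2.resize(i,None,fx=3.8,fy=3.8,interpolation=2))"
```

```text
(no output)
```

View pics/z.png

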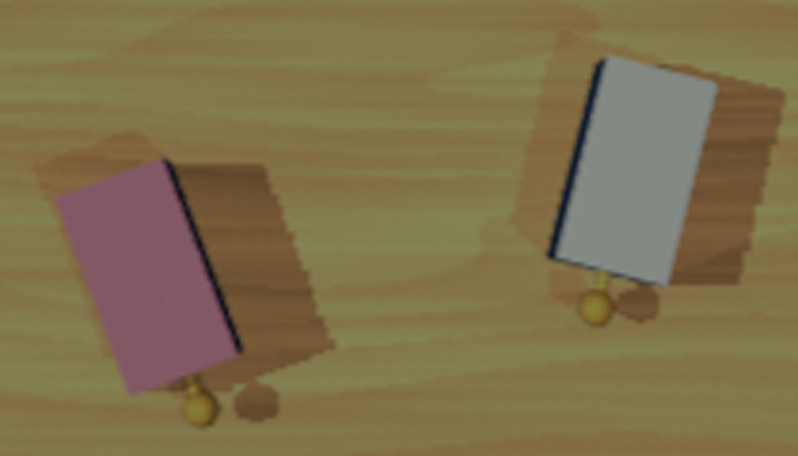

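```bash
cat > go.py <<'E'
# usage: go.py x y z yaw_deg (yaw = direction of box own x; jaws open across it)
import sys
from h import *
from bench import r
o=r.get_obs(); M=R.from_rotvec(o['orientation']).as_matrix(); p=np.array(o['tcp_pos'])
print('t',o['clock'],'p',p.round(4),'F',np.array(o['contact_force']).round(2),'w',round(o['grip_width'],4)); print('axes\n',M.round(3))
if len(sys.argv)>4:
    t=np.array([float(a) for a in sys.argv[1:4]]); yaw=np.radians(float(sys.argv[4]))
    best=None
    for s in (1,-1):
        z=s*np.array([-np.sin(yaw),np.cos(yaw),0]); y=np.array([0,0,-1.]); x=np.cross(y,z)
        T=np.c_[x,y,z]; rv=R.from_matrix(M.T@T).as_rotvec(degrees=True)
        if best is None or np.linalg.norm(rv)<np.linalg.norm(best[0]): best=(rv,T)
    print('turn(deg, tool)',best[0].round(2),'shift in current tool',(M.T@(t-p)).round(4),'shift in final tool',(best[1].T@(t-p)).round(4), 'dist',np.linalg.norm(t-p).round(3))
    print('joints',np.array(o['joints']).round(2))
E
python3 go.py 0.476 0.089 0.12 21.7; python3 go.py 0.45 -0.25 0.25 21.7
```

```text
t 0.1 p [ 0.153  -0.6569  0.2494] F [-0.79  0.07 -0.54] w 0.085
axes
 [[-0.974 -0.001  0.227]
 [-0.227  0.002 -0.974]
 [ 0.    -1.    -0.002]]
turn(deg, tool) [ 0.1  -8.59  0.  ] shift in current tool [-0.4838  0.1304 -0.653 ] shift in final tool [-0.5759  0.1294 -0.5736] dist 0.823
joints [ 1.23  0.48  0.02  1.56 -0.01  1.11 -0.08]
t 0.1 p [ 0.153  -0.6569  0.2494] F [-0.79  0.07 -0.54] w 0.085
axes
 [[-0.974 -0.001  0.227]
 [-0.227  0.002 -0.974]
 [ 0.    -1.    -0.002]]
turn(deg, tool) [ 0.1  -8.59  0.  ] shift in current tool [-3.816e-01 -1.000e-04 -3.289e-01] shift in final tool [-0.4264 -0.0006 -0.2683] dist 0.504
joints [ 1.23  0.48  0.02  1.56 -0.01  1.11 -0.08]
```

{"method": "jog_arm", "body": {
  "motion": [
    [1,[0,0,0],[0,-4.3,0]],
    [1,[0,0,0],[0,-4.3,0]],
    [1,[-0.035,0,-0.022],[0,0,0]],
    [1,[-0.035,0,-0.022],[0,0,0]],
    [1,[-0.035,0,-0.022],[0,0,0]],
    [1,[-0.035,0,-0.022],[0,0,0]],
    [1,[-0.035,0,-0.022],[0,0,0]],
    [1,[-0.035,0,-0.022],[0,0,0]],
    [1,[-0.035,0,-0.022],[0,0,0]],
    [1,[-0.035,0,-0.022],[0,0,0]]
  ]
}}

```text
clock: 0.93
tcp_pos: [0.3487, -0.3884, 0.2501]
orientation: [-0.386, 2.015, -2.014]
contact_force: [0.6, -0.4, -0.4]
grip_width: 0.0854
```

```bash
python3 go.py 0.476 0.089 0.12 21.7
```

```text
t 0.9333 p [ 0.3487 -0.3884  0.2501] F [ 0.62 -0.42 -0.36] w 0.0854
axes
 [[-0.929 -0.     0.37 ]
 [-0.37   0.    -0.929]
 [ 0.    -1.    -0.   ]]
turn(deg, tool) [ 0.02 -0.    0.02] shift in current tool [-0.2948  0.1302 -0.3965] shift in final tool [-0.2948  0.1301 -0.3965] dist 0.511
joints [ 0.85  0.23 -0.15  1.91  0.04  1.   -0.51]
```

{"method": "jog_arm", "body": {
  "motion": [
    [1,[-0.0225,0,-0.0305],[0,0,0]],
    [1,[-0.0225,0,-0.0305],[0,0,0]],
    [1,[-0.0225,0.005,-0.0305],[0,0,0]],
    [1,[-0.0225,0.005,-0.0305],[0,0,0]],
    [1,[-0.0225,0.01,-0.0305],[0,0,0]],
    [1,[-0.0225,0.01,-0.0305],[0,0,0]],
    [1,[-0.0225,0.01,-0.0305],[0,0,0]],
    [1,[-0.0225,0.01,-0.0305],[0,0,0]],
    [1,[-0.0225,0.01,-0.0305],[0,0,0]],
    [1,[-0.0225,0.01,-0.0305],[0,0,0]]
  ]
}}

```text
clock: 1.77
tcp_pos: [0.4443, -0.0221, 0.1799]
orientation: [-0.386, 2.014, -2.015]
contact_force: [1.1, -1.2, 0.5]
grip_width: 0.0854
```

```bash
python3 go.py 0.476 0.089 0.12 21.7
```

```text
t 1.7667 p [ 0.4443 -0.0221  0.1799] F [ 1.12 -1.16  0.51] w 0.0854
axes
 [[-0.929  0.     0.369]
 [-0.369 -0.    -0.929]
 [-0.    -1.     0.   ]]
turn(deg, tool) [-0.01 -0.02 -0.  ] shift in current tool [-0.0705  0.0598 -0.0915] shift in final tool [-0.0706  0.0599 -0.0915] dist 0.13
joints [ 0.31  0.22 -0.44  2.13  0.13  0.81 -1.41]
```

{"method": "jog_arm", "body": {
  "motion": [
    [0.7,[-0.0235,0.02,-0.0305],[0,0,0]],
    [0.6,[-0.0235,0.02,-0.0305],[0,0,0]],
    [0.5,[-0.0236,0.02,-0.0305],[0,0,0]],
    [0.5,[0,0,0],[0,0,0]],
    [0.5,[0,0,0],[0,0,0]]
  ]
}}

```text
clock: 2.18
tcp_pos: [0.4741, 0.0853, 0.1215]
orientation: [-0.394, 2.013, -2.011]
contact_force: [-0.3, -1.3, -0.0]
grip_width: 0.0427
```

```bash
python3 go.py 0.476 0.089 0.028 21.7; python3 - <<'E'
from bench import r
import cv2,pickle
for n in ('top','wrist'):
    f=r.grab_frame(n); pickle.dump(f,open(n+'1.pkl','wb')); cv2.imwrite('pics/%s1.png'%n,f['image'][:,:,::-1])
print(f['xyz'],f['orientation'])
E
```

```text
t 2.1833 p [0.4741 0.0853 0.1215] F [-0.35 -1.26 -0.04] w 0.0427
axes
 [[-0.927 -0.003  0.375]
 [-0.375  0.001 -0.927]
 [ 0.002 -1.    -0.002]]
turn(deg, tool) [0.1  0.3  0.13] shift in current tool [-0.0034  0.0935 -0.0025] shift in final tool [-0.0032  0.0935 -0.0027] dist 0.094
joints [ 0.08  0.38 -0.46  2.1   0.25  0.72 -1.73]
[0.53984161 0.11120167 0.24614335] [ 2.39803155 -1.62335864 -0.23522846]
```

View pics/wrist1.png

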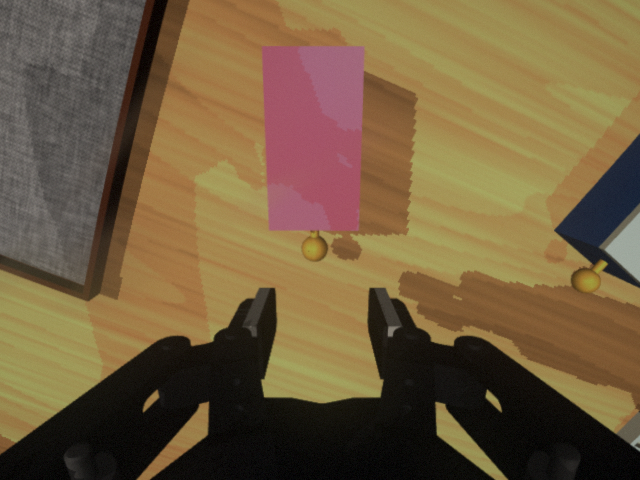

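Wrist view: the lid spans about (262-364, 46-230), the ball is at (314,247), and the pads sit either side of it at x of about 265 and 378. I'll measure again from here.

```bash
python3 - <<'E'
import pickle
from h import *
f=pickle.load(open('wrist1.pkl','rb'))
H,S,V=cv2.split(cv2.cvtColor(f['image'],cv2.COLOR_RGB2HSV))
m=((H>150)&(S>60)&(V>80)).astype(np.uint8)*255
print(rect(f,big(m,(230,20,390,240)),.05)); print(pl(f,(314.5,247),.028), pl(f,(587,280),.028))
E
```

```text
((538.6348266601562, 116.25562286376953), (100.07398986816406, 53.97645568847656), 21.479942321777344, (262, 46, 102, 185))
[[0.47580698 0.09118009 0.028     ]] [[ 0.52568004 -0.10079582  0.028     ]]
```

```bash
python3 go.py 0.4755 0.0903 0.028 21.6
```

```text
t 2.2833 p [0.4745 0.082  0.1225] F [ 0.96 -0.99  0.29] w 0.0424
axes
 [[-0.929 -0.001  0.369]
 [-0.369 -0.001 -0.929]
 [ 0.001 -1.     0.   ]]
turn(deg, tool) [-0.02  0.08  0.07] shift in current tool [-0.0041  0.0945 -0.0073] shift in final tool [-0.004   0.0945 -0.0073] dist 0.095
joints [ 0.08  0.38 -0.45  2.1   0.25  0.72 -1.73]
```

{"method": "jog_arm", "body": {
  "motion": [
    [0.5,[-0.002,0.012,-0.0035],[0,0,0]],
    [0.5,[-0.002,0.012,-0.0038],[0,0,0]],
    [0.5,[0,0.012,0],[0,0,0]],
    [0.5,[0,0.012,0],[0,0,0]],
    [0.5,[0,0.012,0],[0,0,0]],
    [0.5,[0,0,0],[0,0,0]]
  ]
}}

```text
clock: 2.78
tcp_pos: [0.4741, 0.09, 0.0602]
orientation: [-0.39, 2.016, -2.017]
contact_force: [1.1, -0.7, 0.7]
grip_width: 0.0428
```

```bash
python3 go.py 0.4755 0.0903 0.028 21.6
```

```text
t 2.7833 p [0.4741 0.09   0.0602] F [ 1.05 -0.73  0.71] w 0.0428
axes
 [[-0.93  -0.004  0.369]
 [-0.369 -0.001 -0.93 ]
 [ 0.004 -1.    -0.   ]]
turn(deg, tool) [0.02 0.04 0.23] shift in current tool [-0.0015  0.0322  0.0003] shift in final tool [-0.0014  0.0322  0.0002] dist 0.032
joints [ 0.02  0.48 -0.4   2.13  0.33  0.59 -1.82]
```

{"method": "jog_arm", "body": {
  "motion": [
    [0.5,[-0.0014,0.016,0],[0,0,0]],
    [0.5,[0,0.016,0],[0,0,0]],
    [0.5,[0,0,0],[0,0,0]],
    [0.3,[0,0,0],[0,0,0]],
    [0.1,[0,0,0],[0,0,0]],
    [0.1,[0,0,0],[0,0,0]],
    [0.1,[0,0,0],[0,0,0]],
    [0.1,[0,0,0],[0,0,0]]
  ],
  "force": 20
}}

```text
clock: 3.45
tcp_pos: [0.4775, 0.0916, 0.0314]
orientation: [-0.385, 2.014, -2.014]
contact_force: [-1.3, -1.8, 3.1]
grip_width: 0.0164
```

```bash
python3 go.py 0.4755 0.0903 0.028 21.6; python3 - <<'E'
from bench import r
import numpy as np
for i in range(4):print(r.get_obs()['contact_force'])
E
```

```text
t 3.45 p [0.4775 0.0916 0.0314] F [-1.31 -1.76  3.12] w 0.0164
axes
 [[-0.929  0.001  0.37 ]
 [-0.37  -0.    -0.929]
 [-0.001 -1.     0.   ]]
turn(deg, tool) [-0.03  0.09 -0.05] shift in current tool [0.0023 0.0034 0.0004] shift in final tool [0.0023 0.0034 0.0004] dist 0.004
joints [-0.02  0.54 -0.37  2.13  0.37  0.53 -1.86]
[-1.31154011 -1.75639425  3.12214814]
[-1.31154011 -1.75639425  3.12214814]
[-1.31154011 -1.75639425  3.12214814]
[-1.31154011 -1.75639425  3.12214814]
```

{"method": "jog_arm", "body": {
  "motion": [
    [0.1,[0,-0.003,0],[0,0,0]],
    [0.1,[0,-0.003,0],[0,0,0]],
    [0.1,[0,-0.004,0],[0,0,0]],
    [0.1,[0,-0.004,0],[0,0,0]],
    [0.1,[0,0,0],[0,0,0]],
    [0.1,[0,0,0],[0,0,0]]
  ]
}}

```text
clock: 3.95
tcp_pos: [0.4771, 0.0917, 0.0449]
orientation: [-0.386, 2.014, -2.014]
contact_force: [0.9, 0.3, -3.8]
grip_width: 0.0161
```

```bash
python3 go.py; python3 - <<'E'
from bench import r
import cv2,numpy as np
F=[]
for n in ('wrist','scene')+('top',)*4:
    f=r.grab_frame(n); F.append(r.get_obs()['contact_force'][2])
    if n!='top': cv2.imwrite('pics/%s2.png'%n,f['image'][:,:,::-1] if n=='wrist' else cv2.resize(f['image'][130:290,230:430,::-1],(800,640)[:2] and (750,600)))
print(np.round(F,2))
E
```

```text
t 3.95 p [0.4771 0.0917 0.0449] F [ 0.91  0.28 -3.81] w 0.0161
axes
 [[-0.929  0.     0.37 ]
 [-0.37   0.    -0.929]
 [-0.    -1.     0.   ]]
[-3.78 -2.85 -2.86 -4.08 -3.13 -3.79]
```

View pics/wrist2.png

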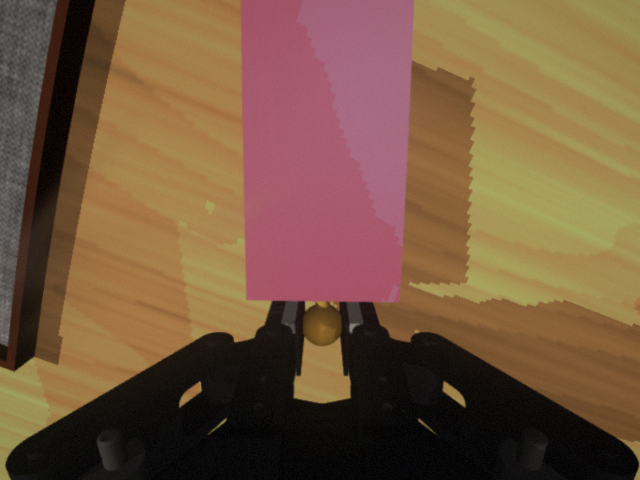

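View pics/scene2.png

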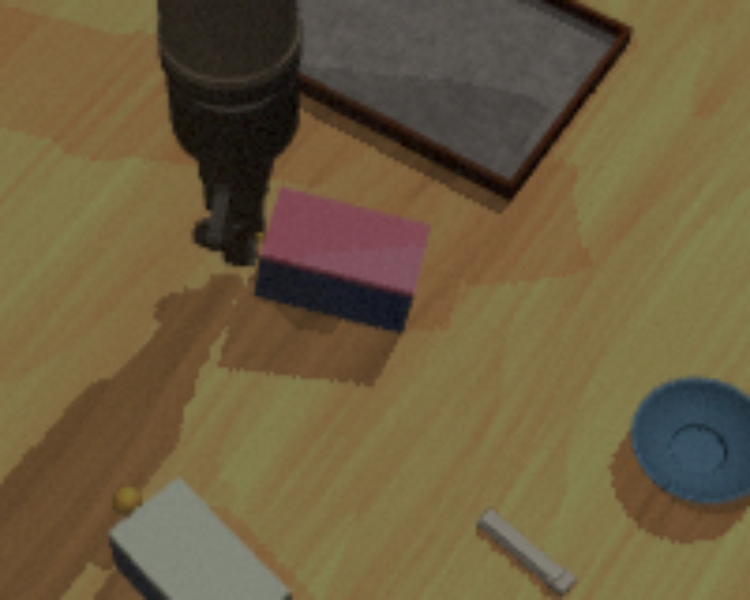

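The ball at (322,325) is between the pads and the pull end has risen. Fz is about -3.4 N, so the pink box is full. I'll lower it and release.

{"method": "jog_arm", "body": {
  "motion": [
    [0.1,[0,0.003,0],[0,0,0]],
    [0.1,[0,0.003,0],[0,0,0]],
    [0.1,[0,0.003,0],[0,0,0]],
    [0.1,[0,0.003,0],[0,0,0]],
    [0.1,[0,0.001,0],[0,0,0]],
    [0.1,[0,0,0],[0,0,0]],
    [0.5,[0,0,0],[0,0,0]],
    [0.6,[0,0,0],[0,0,0]],
    [0.6,[0,0,0],[0,0,0]],
    [0.6,[0,0,0],[0,0,0]]
  ]
}}

```text
clock: 5.08
tcp_pos: [0.478, 0.0921, 0.032]
orientation: [-0.385, 2.014, -2.013]
contact_force: [0.8, 0.1, -0.3]
grip_width: 0.0515
```

{"method": "jog_arm", "body": {
  "motion": [
    [1,[0,-0.015,0],[0,0,0]],
    [1,[0,-0.02,0],[0,0,0]],
    [1,[0,-0.02,0],[0,0,0]],
    [1,[0,-0.02,0],[0,0,0]],
    [1,[0,-0.02,0],[0,0,0]],
    [1,[0,0,0],[0,0,0]]
  ]
}}

```text
clock: 5.58
tcp_pos: [0.4797, 0.0926, 0.1302]
orientation: [-0.378, 2.012, -2.011]
contact_force: [0.6, 0.3, -0.9]
grip_width: 0.0855
```

```bash
cat > look.py <<'E'
import sys,pickle
from h import *
from bench import r
f=r.grab_frame('wrist'); cv2.imwrite('pics/%s.png'%sys.argv[1],f['image'][:,:,::-1]); pickle.dump(f,open(sys.argv[1]+'.pkl','wb'))
H,S,V=cv2.split(cv2.cvtColor(f['image'],cv2.COLOR_RGB2HSV))
m=((H>150)&(S>60)&(V>80)) if sys.argv[2]=='p' else ((S<50)&(V>90))
print(rect(f,m.astype(np.uint8)*255,float(sys.argv[3])))
E
python3 look.py w3 p .05; python3 go.py .539 .116 .12 21.6
```

```text
((537.4515991210938, 116.33319091796875), (99.8468017578125, 53.81590270996094), 21.08188819885254, (277, 71, 95, 172))
t 5.6333 p [0.4789 0.0921 0.1286] F [-0.2  -0.78  1.17] w 0.0856
axes
 [[-0.929  0.005  0.37 ]
 [-0.37   0.001 -0.929]
 [-0.005 -1.     0.001]]
turn(deg, tool) [-0.05  0.09 -0.28] shift in current tool [-0.0646  0.0089  0.    ] shift in final tool [-0.0646  0.0086 -0.0001] dist 0.065
joints [ 0.07  0.37 -0.46  2.08  0.25  0.73 -1.74]
```

View pics/w3.png

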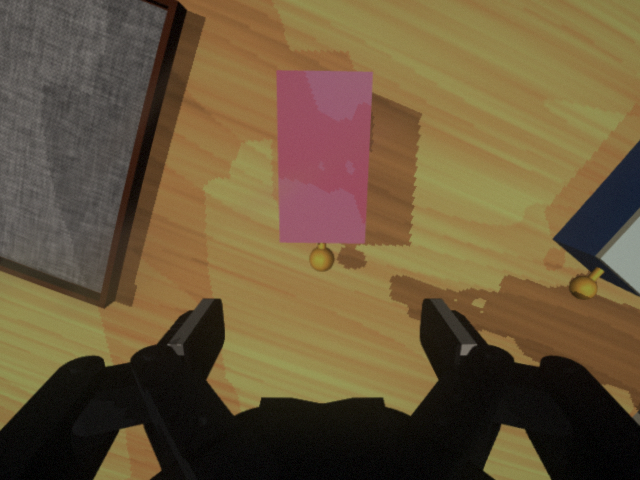

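```bash
python3 go.py .5395 .1165 .032 21.4
```

```text
t 5.6333 p [0.4789 0.0921 0.1286] F [-0.2  -0.78  1.17] w 0.0856
axes
 [[-0.929  0.005  0.37 ]
 [-0.37   0.001 -0.929]
 [-0.005 -1.     0.001]]
turn(deg, tool) [-0.05  0.29 -0.28] shift in current tool [-0.0648  0.0969 -0.0003] shift in final tool [-0.0653  0.0966 -0.0006] dist 0.117
joints [ 0.07  0.37 -0.46  2.08  0.25  0.73 -1.74]
```

{"method": "jog_arm", "body": {
  "motion": [
    [1,[-0.022,0.005,0],[0,0,-0.2]],
    [1,[-0.022,0.005,0],[0,0,0]],
    [1,[-0.021,0.01,0],[0,0,0]],
    [1,[0,0.018,0],[0,0,0]],
    [1,[0,0.018,0],[0,0,0]],
    [1,[0,0.01,0],[0,0,0]],
    [1,[0,0,0],[0,0,0]]
  ]
}}

```text
clock: 6.22
tcp_pos: [0.5352, 0.115, 0.0576]
orientation: [-0.396, 2.016, -2.018]
contact_force: [-0.3, -0.5, 0.6]
grip_width: 0.0853
```

```bash
python3 go.py .5395 .1165 .032 21.4;python3 look.py w4 p .05
```

```text
t 6.2167 p [0.5352 0.115  0.0576] F [-0.35 -0.48  0.57] w 0.0853
axes
 [[-0.929 -0.008  0.37 ]
 [-0.37  -0.003 -0.929]
 [ 0.009 -1.    -0.001]]
turn(deg, tool) [0.04 0.33 0.51] shift in current tool [-0.0047  0.0255  0.0003] shift in final tool [-0.0045  0.0256  0.0002] dist 0.026
joints [-0.01  0.57 -0.4   1.98  0.34  0.67 -1.82]
((537.5844116210938, 116.50050354003906), (100.69942474365234, 53.96025466918945), 20.923240661621094, (259, 193, 137, 210))
```

View pics/w4.png

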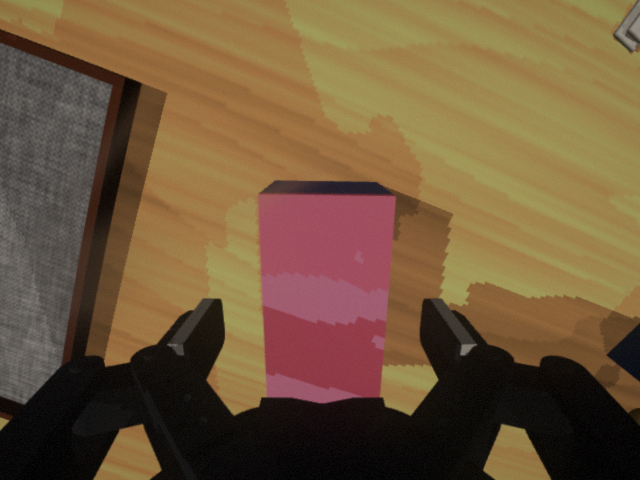

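The box is centred between the pads, with the lid at x 259-396 and the pads at 222 and 421. I'll descend and grip.

{"method": "jog_arm", "body": {
  "motion": [
    [1,[-0.004,0.013,0],[0,0.3,0.3]],
    [1,[0,0.0125,0],[0,0,0]],
    [1,[0,0,0],[0,0,0]],
    [0.5,[0,0,0],[0,0,0]],
    [0.4,[0,0,0],[0,0,0]],
    [0.4,[0,0,0],[0,0,0]],
    [0.4,[0,0,0],[0,0,0]],
    [0.4,[0,0,0],[0,0,0]]
  ],
  "force": 60
}}

```text
clock: 6.93
tcp_pos: [0.5417, 0.1171, 0.0361]
orientation: [-0.378, 2.016, -2.016]
contact_force: [-0.9, -0.3, 6.6]
grip_width: 0.0534
```

{"method": "jog_arm", "body": {
  "motion": [
    [0.4,[0,-0.005,0],[0,0,0]],
    [0.4,[0,-0.01,0],[0,0,0]],
    [0.4,[0,-0.015,0],[0,0,0]],
    [0.4,[0,-0.02,0],[0,0,0]],
    [0.4,[0,-0.02,0],[0,0,0]],
    [0.4,[0,0,0],[0,0,0]],
    [0.4,[0,0,0],[0,0,0]]
  ]
}}

```text
clock: 7.52
tcp_pos: [0.5414, 0.1171, 0.1058]
orientation: [-0.377, 2.016, -2.015]
contact_force: [-0.2, -0.2, -6.8]
grip_width: 0.0534
```

```bash
python3 go.py .525 .327 .12 90.5;python3 look.py w5 p .12
```

```text
t 7.5167 p [0.5414 0.1171 0.1058] F [-0.2  -0.17 -6.76] w 0.0534
axes
 [[-0.931  0.004  0.365]
 [-0.365  0.001 -0.931]
 [-0.004 -1.     0.   ]]
turn(deg, tool) [ -0.15 -69.1   -0.18] shift in current tool [-0.0614 -0.014  -0.2014] shift in final tool [-0.21   -0.0142 -0.0145] dist 0.211
joints [ 0.01  0.5  -0.43  1.95  0.3   0.75 -1.78]
((548.76025390625, 121.80459594726562), (76.61018371582031, 54.58830261230469), 21.340145111083984, (243, 220, 160, 187))
```

View pics/w5.png

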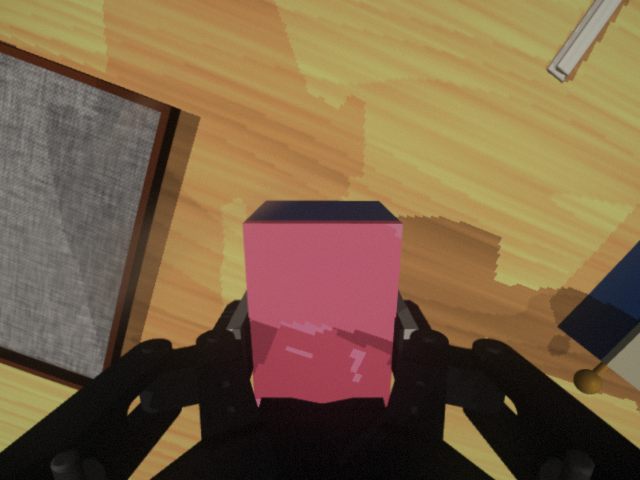

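Lifted cleanly at 6.8 N, which confirms it is full. Now carrying it to the wood tray with a turn.

{"method": "jog_arm", "body": {
  "motion": [
    [0.4,[-0.0066,0,-0.02],[0,-6.9,0]],
    [0.4,[-0.0089,0,-0.0191],[0,-6.9,0]],
    [0.4,[-0.0111,0,-0.0179],[0,-6.9,0]],
    [0.4,[-0.0132,0,-0.0164],[0,-6.9,0]],
    [0.4,[-0.015,0,-0.0147],[0,-6.9,0]],
    [0.4,[-0.0167,0,-0.0128],[0,-6.9,0]],
    [0.4,[-0.0182,0,-0.0107],[0,-6.9,0]],
    [0.4,[-0.0193,0,-0.0084],[0,-6.9,0]],
    [0.4,[-0.0201,0,-0.0061],[0,-6.9,0]],
    [0.4,[-0.0208,0,-0.0036],[0,-6.9,0]]
  ]
}}

```text
clock: 8.4
tcp_pos: [0.5276, 0.3273, 0.1029]
orientation: [-1.217, 1.2, -1.2]
contact_force: [0.1, 0.1, -6.7]
grip_width: 0.0531
```

{"method": "jog_arm", "body": {
  "motion": [
    [0.4,[0,0,0],[0,0,0]],
    [0.4,[0,0,0],[0,0,0]]
  ]
}}

```text
clock: 8.57
tcp_pos: [0.527, 0.3283, 0.1032]
orientation: [-1.214, 1.204, -1.201]
contact_force: [0.2, -0.7, -6.8]
grip_width: 0.0532
```

```bash
python3 go.py .529 .330 .05 90.5;python3 look.py w6 p .12
```

```text
t 8.5667 p [0.527  0.3283 0.1032] F [ 0.24 -0.66 -6.76] w 0.0532
axes
 [[ 0.009 -0.002  1.   ]
 [-1.     0.     0.009]
 [-0.    -1.    -0.002]]
turn(deg, tool) [ 0.1   0.03 -0.03] shift in current tool [-0.0016  0.0532  0.0021] shift in final tool [-0.0016  0.0532  0.002 ] dist 0.053
joints [-0.15  0.66 -0.71  1.77  0.53  0.91 -1.08]
((526.06103515625, 340.15478515625), (74.89016723632812, 53.28369140625), 90.54064071178436, (242, 220, 161, 187))
```

View pics/w6.png

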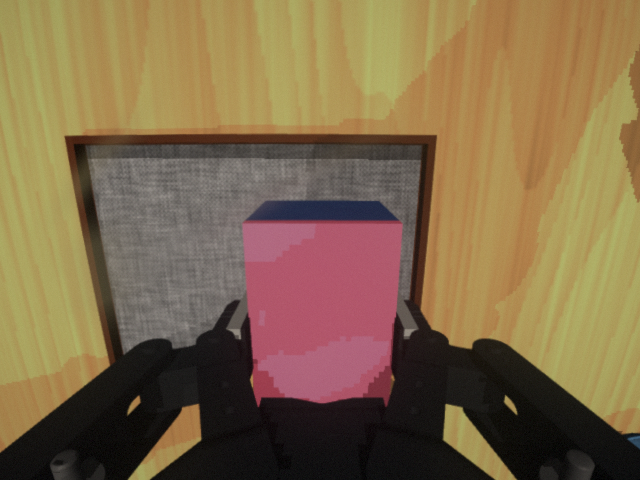

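{"method": "jog_arm", "body": {
  "motion": [
    [0.4,[0,0.012,0.002],[0,0,0]],
    [0.4,[0,0.015,0],[0,0,0]],
    [0.4,[0,0.015,0],[0,0,0]],
    [0.4,[0,0.01,0],[0,0,0]],
    [0.4,[0,0.004,0],[0,0,0]],
    [0.4,[0,0.002,0],[0,0,0]],
    [0.4,[0,0.001,0],[0,0,0]],
    [0.4,[0,0.001,0],[0,0,0]],
    [0.4,[0,0,0],[0,0,0]],
    [0.4,[0,0,0],[0,0,0]]
  ]
}}

```text
clock: 9.45
tcp_pos: [0.5312, 0.3276, 0.0458]
orientation: [-1.21, 1.203, -1.204]
contact_force: [-0.2, 0.1, -5.8]
grip_width: 0.0529
```

{"method": "jog_arm", "body": {
  "motion": [
    [0.4,[0,0.0015,0],[0,0,0]],
    [0.4,[0,0.001,0],[0,0,0]],
    [0.4,[0,0.001,0],[0,0,0]],
    [0.4,[0,0,0],[0,0,0]],
    [0.4,[0,0,0],[0,0,0]]
  ]
}}

```text
clock: 9.87
tcp_pos: [0.5308, 0.3273, 0.0416]
orientation: [-1.211, 1.203, -1.204]
contact_force: [0.6, 0.3, -6.1]
grip_width: 0.053
```

{"method": "jog_arm", "body": {
  "motion": [
    [0.4,[0,0.001,0],[0,0,0]],
    [0.4,[0,0.001,0],[0,0,0]],
    [0.4,[0,0,0],[0,0,0]],
    [0.4,[0,0,0],[0,0,0]]
  ]
}}

```text
clock: 10.2
tcp_pos: [0.5309, 0.3274, 0.0411]
orientation: [-1.211, 1.202, -1.205]
contact_force: [-2.4, -4.1, 5.8]
grip_width: 0.0532
```

Touching down (Fz is now +5.8). I'll open partway, retreat and check.

{"method": "jog_arm", "body": {
  "motion": [
    [0.7,[0,0,0],[0,0,0]],
    [0.8,[0,0,0],[0,0,0]],
    [0.8,[0,0,0],[0,0,0]],
    [0.8,[0,0,0],[0,0,0]],
    [0.8,[0,-0.015,0],[0,0,0]],
    [0.8,[0,-0.03,0],[0,0,0]],
    [0.8,[0,-0.035,0],[0,0,0]],
    [1,[0,-0.035,0],[0,0,0]],
    [1,[0,0,0],[0,0,0]]
  ]
}}

```text
clock: 10.95
tcp_pos: [0.5334, 0.3308, 0.163]
orientation: [-1.199, 1.199, -1.203]
contact_force: [0.3, 0.2, 0.5]
grip_width: 0.0854
```

```bash
python3 go.py .525 -.1004 .16 -14.1;python3 look.py w7 p .055
```

```text
t 10.95 p [0.5334 0.3308 0.163 ] F [0.34 0.17 0.5 ] w 0.0854
axes
 [[ 0.007  0.011  1.   ]
 [-1.     0.008  0.007]
 [-0.008 -1.     0.011]]
turn(deg, tool) [-8.300e-01 -7.547e+01  5.000e-02] shift in current tool [ 4.311e-01 -4.000e-04 -1.160e-02] shift in final tool [ 0.0969  0.003  -0.4202] dist 0.431
joints [-0.12  0.6  -0.75  1.72  0.48  1.   -1.03]
((530.179931640625, 325.1214294433594), (100.89640808105469, 54.927520751953125), 90.21346415579319, (278, 189, 79, 132))
```

View pics/w7.png

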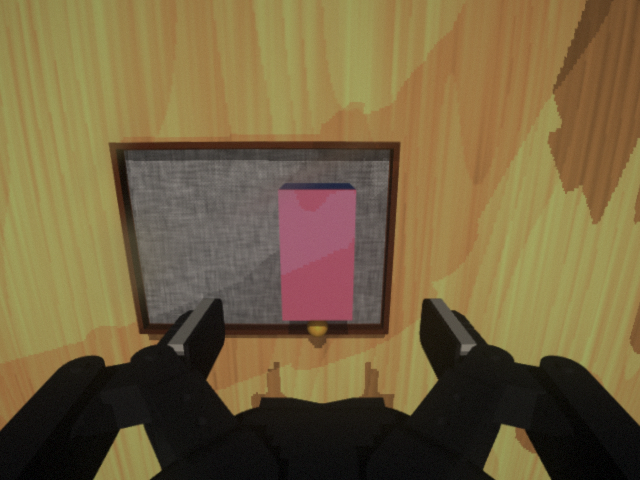

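Pink is flat inside the tray: lid at (278-357, 189-320), measured centre (0.530, 0.325). Now to the white box's pull.

{"method": "jog_arm", "body": {
  "motion": [
    [1,[0.0287,0,-0.0008],[0,6.97,0]],
    [1,[0.0286,0,0.0027],[0,6.97,0]],
    [1,[0.028,0,0.0062],[0,6.97,0]],
    [1,[0.0271,0,0.0095],[0,6.97,0]],
    [1,[0.0257,0,0.0128],[0,6.97,0]],
    [1,[0.024,0,0.0158],[0,6.97,0]],
    [1,[0.0219,0,0.0186],[0,6.97,0]],
    [1,[0.0194,0,0.0211],[0,6.97,0]],
    [0.8,[0.0167,0,0.0233],[0,6.97,0]],
    [0.7,[0.0137,0,0.0252],[0,6.97,0]]
  ]
}}

```text
clock: 11.83
tcp_pos: [0.5247, 0.0388, 0.1543]
orientation: [-0.363, 2.028, -2.027]
contact_force: [0.2, 0.2, -0.1]
grip_width: 0.0642
```

{"method": "jog_arm", "body": {
  "motion": [
    [0.6,[0.0106,0,0.0267],[0,6.97,0]],
    [0.5,[0.0072,0,0.0278],[0,6.97,0]],
    [0.5,[0.0038,0,0.0285],[0,6.97,0]],
    [0.5,[0.0003,0,0.0287],[0,6.97,0]],
    [0.5,[-0.0032,0,0.0285],[0,6.97,0]],
    [0.5,[0,0,0],[0,0,0]],
    [0.5,[0,0,0],[0,0,0]]
  ]
}}

```text
clock: 12.42
tcp_pos: [0.5226, -0.1051, 0.1541]
orientation: [-0.263, -2.089, 2.089]
contact_force: [0.1, 1.4, 0.3]
grip_width: 0.0431
```

```bash
python3 go.py .525 -.1004 .028 -14.1;python3 look.py w8 w .05
```

```text
t 12.4167 p [ 0.5226 -0.1051  0.1541] F [0.05 1.41 0.32] w 0.0431
axes
 [[-0.969  0.001 -0.247]
 [ 0.247  0.    -0.969]
 [-0.001 -1.    -0.   ]]
turn(deg, tool) [ 0.01 -0.22 -0.03] shift in current tool [-0.0011  0.1261 -0.0051] shift in final tool [-0.0012  0.1261 -0.0051] dist 0.126
joints [ 0.32  0.38 -0.29  1.97  0.15  0.81 -1.88]
((465.6871337890625, -292.08740234375), (101.84574890136719, 99.1997299194336), 172.19475555419922, (518, 191, 122, 135))
```

View pics/w8.png

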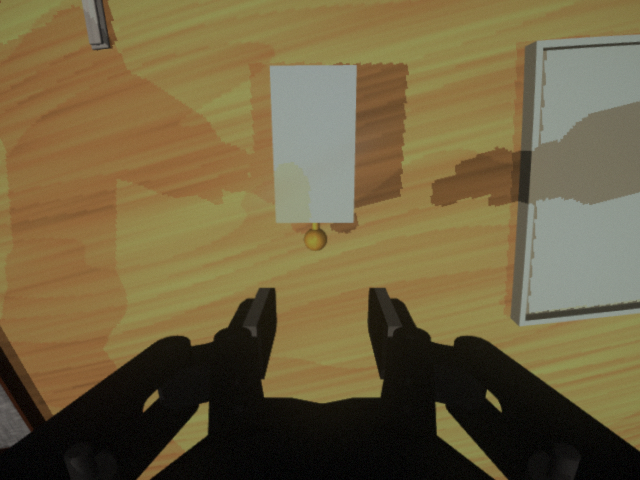

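The white lid is at (270-357, 65-222) and the ball at (316,238).

```bash
python3 - <<'E'
import pickle
from h import *
f=pickle.load(open('w8.pkl','rb'))
H,S,V=cv2.split(cv2.cvtColor(f['image'],cv2.COLOR_RGB2HSV))
m=((S<50)&(V>90)).astype(np.uint8)*255
print(rect(f,big(m,(240,50,400,226)),.05)); print(pl(f,(316,239),.028))
E
python3 go.py .525 -.1004 .028 -14.1
```

```text
((590.9696044921875, -115.58177947998047), (100.09717559814453, 54.10624694824219), 165.8301239013672, (270, 65, 87, 158))
[[ 0.52445747 -0.0995724   0.028     ]]
t 12.4667 p [ 0.5229 -0.1033  0.1541] F [ 0.11  0.43 -0.26] w 0.0427
axes
 [[-0.97   0.001 -0.244]
 [ 0.244  0.001 -0.97 ]
 [-0.001 -1.    -0.001]]
turn(deg, tool) [ 0.07 -0.03 -0.04] shift in current tool [-0.0012  0.1261 -0.0032] shift in final tool [-0.0013  0.1261 -0.0033] dist 0.126
joints [ 0.32  0.38 -0.3   1.97  0.15  0.81 -1.88]
```

{"method": "jog_arm", "body": {
  "motion": [
    [0.5,[0,0.014,-0.002],[0,0,0]],
    [0.5,[0,0.016,-0.002],[0,0,0]],
    [0.5,[0,0.016,0],[0,0,0]],
    [0.5,[0,0.016,0],[0,0,0]],
    [0.5,[0,0.016,0],[0,0,0]],
    [0.5,[0,0.014,0],[0,0,0]],
    [0.5,[0,0,0],[0,0,0]]
  ]
}}

```text
clock: 13.05
tcp_pos: [0.5226, -0.0971, 0.0599]
orientation: [-0.252, -2.093, 2.089]
contact_force: [-0.2, 0.6, -0.5]
grip_width: 0.0426
```

```bash
python3 go.py .525 -.0998 .028 -14.1
```

```text
t 13.05 p [ 0.5226 -0.0971  0.0599] F [-0.23  0.59 -0.47] w 0.0426
axes
 [[-0.971 -0.003 -0.241]
 [ 0.241  0.002 -0.971]
 [ 0.004 -1.    -0.002]]
turn(deg, tool) [0.09 0.18 0.2 ] shift in current tool [-0.0031  0.0319  0.002 ] shift in final tool [-0.003   0.0319  0.002 ] dist 0.032
joints [ 0.28  0.52 -0.26  2.02  0.22  0.62 -1.94]
```

{"method": "jog_arm", "body": {
  "motion": [
    [0.5,[-0.002,0.016,0.002],[0,0,0]],
    [0.5,[0,0.016,0],[0,0,0]],
    [0.5,[0,0,0],[0,0,0]],
    [0.3,[0,0,0],[0,0,0]],
    [0.1,[0,0,0],[0,0,0]],
    [0.1,[0,0,0],[0,0,0]],
    [0.1,[0,0,0],[0,0,0]],
    [0.1,[0,0,0],[0,0,0]]
  ],
  "force": 20
}}

```text
clock: 13.72
tcp_pos: [0.5265, -0.1013, 0.0314]
orientation: [-0.262, -2.093, 2.09]
contact_force: [-0.6, 2.4, 6.0]
grip_width: 0.0162
```

{"method": "jog_arm", "body": {
  "motion": [
    [0.1,[0,-0.003,0],[0,0,0]],
    [0.1,[0,-0.003,0],[0,0,0]],
    [0.1,[0,-0.004,0],[0,0,0]],
    [0.1,[0,-0.004,0],[0,0,0]],
    [0.1,[0,0,0],[0,0,0]],
    [0.1,[0,0,0],[0,0,0]]
  ]
}}

```text
clock: 14.22
tcp_pos: [0.5259, -0.102, 0.0446]
orientation: [-0.262, -2.091, 2.09]
contact_force: [0.3, -0.6, -1.4]
grip_width: 0.0167
```

```bash
python3 go.py; python3 - <<'E'
from bench import r
import cv2,numpy as np
F=[]
for n in ('wrist','scene')+('top',)*4:
    f=r.grab_frame(n); F.append(r.get_obs()['contact_force'][2])
    if n=='scene': cv2.imwrite('pics/scene9.png',cv2.resize(f['image'][200:360,180:380,::-1],(750,600)))
    if n=='wrist': cv2.imwrite('pics/w9.png',f['image'][:,:,::-1])
print(np.round(F,2))
E
```

```text
t 14.2167 p [ 0.5259 -0.102   0.0446] F [ 0.35 -0.57 -1.36] w 0.0167
axes
 [[-0.97   0.002 -0.245]
 [ 0.245  0.    -0.97 ]
 [-0.002 -1.    -0.001]]
[-1.42 -1.05 -1.72 -1.26 -1.46 -1.15]
```

View pics/w9.png

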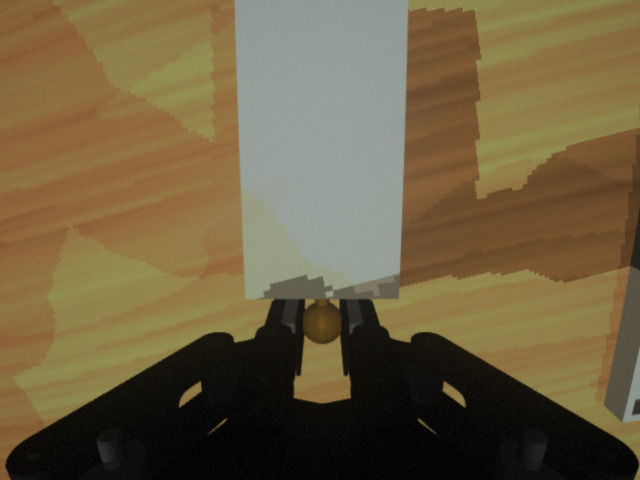

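View pics/scene9.png

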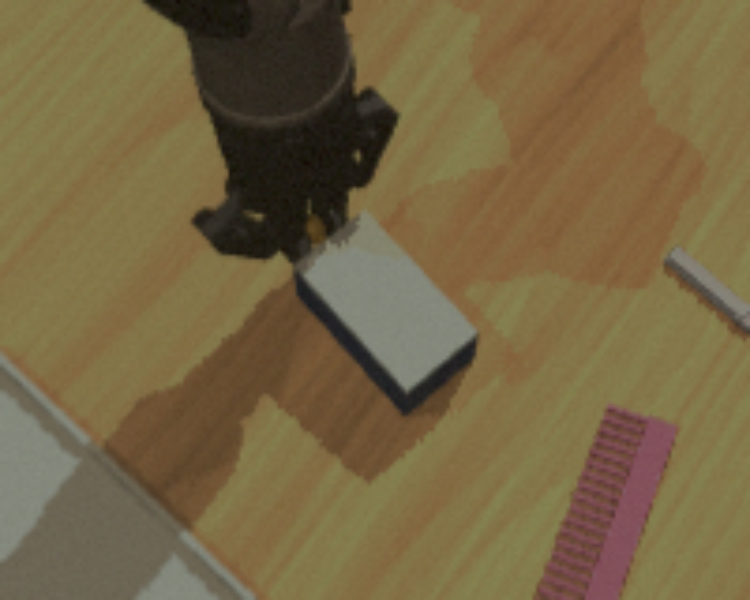

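The ball is between the pads at (322,325). Fz of about -1.35 N means empty, but it could be the box lifted whole, so I'll check the tilt with the range data.

```bash
cat > tilt.py <<'E'
from bench import r
from h import *
fs=[r.grab_frame('wrist'),r.grab_frame('scene')]
for f in fs:
    H,S,V=cv2.split(cv2.cvtColor(f['image'],cv2.COLOR_RGB2HSV)); Z=f['range_z']
    v,u=np.where((S<60)&(V>50)&(Z>0)); 
    n=cv2.undistortPoints(np.c_[u,v].astype(float).reshape(-1,1,2),K(f),np.array([f['k1'],0,0,0,0.])).reshape(-1,2)
    P=(np.c_[n,np.ones(len(n))]*Z[v,u][:,None])@R.from_rotvec(f['orientation']).as_matrix().T+f['xyz']
    a=np.radians(-14.1); q=P[:,:2]-[.591,-.117]; X=q@[np.cos(a),np.sin(a)]; Y=q@[-np.sin(a),np.cos(a)]
    k=(abs(X)<.045)&(abs(Y)<.022)&(P[:,2]>.035)&(P[:,2]<.09)
    A=np.c_[X[k],Y[k],np.ones(k.sum())]; c=np.linalg.lstsq(A,P[k,2],rcond=None)[0]; print(k.sum(),'slope x,y, z0',c.round(4),'resid',np.std(A@c-P[k,2]).round(4), 'bottom far end z',(c[2]+c[0]*.05-.05).round(4))
print(r.get_obs()['contact_force'][2])
E
python3 tilt.py
```

```text
37870 slope x,y, z0 [-1.102e-01  1.000e-04  5.580e-02] resid 0.0006 bottom far end z 0.0003
794 slope x,y, z0 [-0.1068  0.0009  0.0561] resid 0.0016 bottom far end z 0.0007
-0.5897808498200902
```

The tilt is 0.11 rad with the far end on the table, and the box is empty. I'll lower it, let go and re-grip it by the sides.

{"method": "jog_arm", "body": {
  "motion": [
    [0.1,[0,0.003,0],[0,0,0]],
    [0.1,[0,0.003,0],[0,0,0]],
    [0.1,[0,0.003,0],[0,0,0]],
    [0.1,[0,0.003,0],[0,0,0]],
    [0.1,[0,0.001,0],[0,0,0]],
    [0.1,[0,0,0],[0,0,0]],
    [0.5,[0,0,0],[0,0,0]],
    [0.6,[0,0,0],[0,0,0]],
    [0.6,[0,0,0],[0,0,0]],
    [0.6,[0,0,0],[0,0,0]]
  ]
}}

```text
clock: 15.45
tcp_pos: [0.5261, -0.1017, 0.0313]
orientation: [-0.261, -2.092, 2.09]
contact_force: [0.2, -0.3, 0.0]
grip_width: 0.0511
```

{"method": "jog_arm", "body": {
  "motion": [
    [1,[0,-0.015,0],[0,0,0]],
    [1,[0,-0.02,0],[0,0,0]],
    [1,[0,-0.02,0],[0,0,0]],
    [1,[0,-0.02,0],[0,0,0]],
    [1,[0,0,0],[0,0,0]],
    [1,[0,0,0],[0,0,0]]
  ]
}}

```text
clock: 15.95
tcp_pos: [0.5266, -0.1019, 0.1074]
orientation: [-0.264, -2.093, 2.091]
contact_force: [-0.3, -0.3, -0.5]
grip_width: 0.0853
```

```bash
python3 tilt.py; python3 - <<'E'
from bench import r
from h import *
f=r.grab_frame('wrist'); cv2.imwrite('pics/w10.png',f['image'][:,:,::-1])
H,S,V=cv2.split(cv2.cvtColor(f['image'],cv2.COLOR_RGB2HSV))
m=((S<50)&(V>90)).astype(np.uint8)*255
print(rect(f,big(m,(200,20,450,300)),.05))
E
python3 go.py .592 -.117 .032 -14.1
```

```text
14543 slope x,y, z0 [-0.0014 -0.0005  0.0506] resid 0.0007 bottom far end z 0.0006
749 slope x,y, z0 [-0.0009  0.0039  0.0506] resid 0.0017 bottom far end z 0.0005
-0.16351383424334331
((590.3081665039062, -116.62872314453125), (99.19303131103516, 54.14988327026367), 165.88391876220703, (266, 48, 112, 197))
t 16.1 p [ 0.5251 -0.1018  0.1055] F [-0.33 -0.4  -1.03] w 0.0854
axes
 [[-0.97   0.    -0.244]
 [ 0.244  0.001 -0.97 ]
 [ 0.    -1.    -0.001]]
turn(deg, tool) [ 0.04 -0.04  0.01] shift in current tool [-0.0686  0.0735 -0.0015] shift in final tool [-0.0686  0.0735 -0.0015] dist 0.101
joints [ 0.3   0.45 -0.28  2.    0.19  0.72 -1.91]
```

View pics/w10.png

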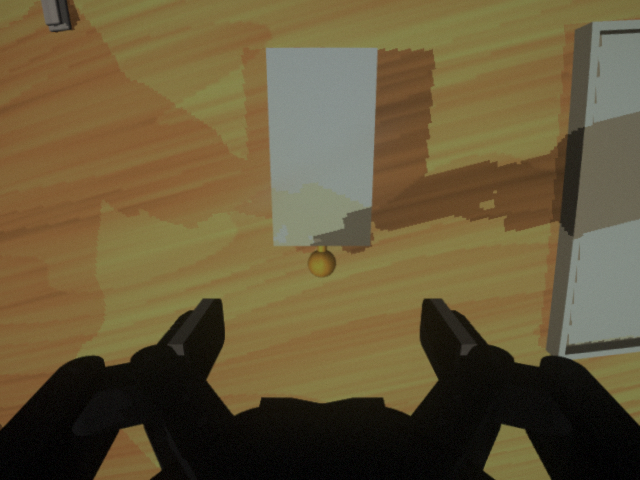

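The box is flat again, with the lid at (266-378, 48-245). Moving over it and gripping the sides.

{"method": "jog_arm", "body": {
  "motion": [
    [1,[-0.022,0,0],[0,0,0]],
    [1,[-0.023,0.003,-0.001],[0,0,0]],
    [1,[-0.022,0.01,0],[0,0,0]],
    [1,[0,0.018,0],[0,0,0]],
    [1,[0,0.015,0],[0,0,0]],
    [1,[0,0,0],[0,0,0]],
    [1,[0,0,0],[0,0,0]]
  ]
}}

```text
clock: 16.68
tcp_pos: [0.5897, -0.1169, 0.0588]
orientation: [-0.256, -2.09, 2.088]
contact_force: [0.4, 0.2, 0.1]
grip_width: 0.0854
```

```bash
python3 go.py .591 -.117 .032 -14.1; python3 look.py w11 w .05
```

```text
t 16.6833 p [ 0.5897 -0.1169  0.0588] F [0.36 0.21 0.08] w 0.0854
axes
 [[-0.97  -0.002 -0.244]
 [ 0.244  0.001 -0.97 ]
 [ 0.002 -1.    -0.001]]
turn(deg, tool) [ 0.04 -0.03  0.14] shift in current tool [-0.0014  0.0268 -0.0002] shift in final tool [-0.0013  0.0268 -0.0002] dist 0.027
joints [ 0.28  0.61 -0.25  1.86  0.22  0.7  -1.91]
((566.3779296875, -110.55697631835938), (54.25244140625, 50.35966491699219), 76.02091979980469, (264, 309, 121, 94))
```

View pics/w11.png

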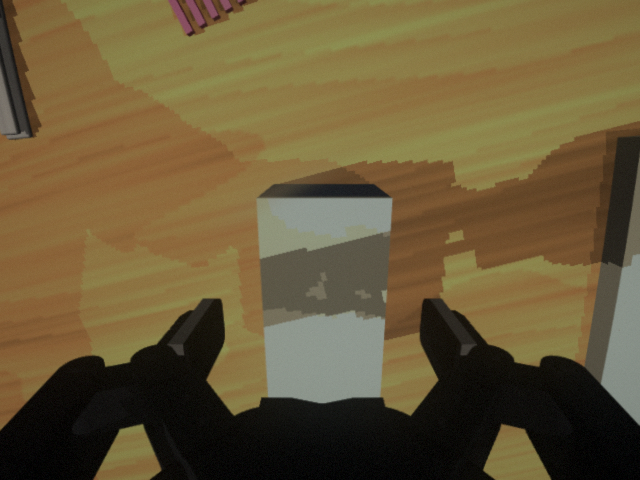

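{"method": "jog_arm", "body": {
  "motion": [
    [1,[-0.001,0.013,0],[0,0,0]],
    [1,[0,0.0125,0],[0,0,0]],
    [1,[0,0,0],[0,0,0]],
    [0.5,[0,0,0],[0,0,0]],
    [0.4,[0,0,0],[0,0,0]],
    [0.4,[0,0,0],[0,0,0]],
    [0.4,[0,0,0],[0,0,0]],
    [0.4,[0,0,0],[0,0,0]]
  ],
  "force": 40
}}

```text
clock: 17.4
tcp_pos: [0.5925, -0.1174, 0.0355]
orientation: [-0.262, -2.092, 2.09]
contact_force: [0.0, 0.1, 0.9]
grip_width: 0.0534
```

{"method": "jog_arm", "body": {
  "motion": [
    [0.4,[0,-0.005,0],[0,0,0]],
    [0.4,[0,-0.01,0],[0,0,0]],
    [0.4,[0,-0.015,0],[0,0,0]],
    [0.4,[0,-0.02,0],[0,0,0]],
    [0.4,[0,-0.02,0],[0,0,0]],
    [0.4,[0,0,0],[0,0,0]],
    [0.4,[0,0,0],[0,0,0]]
  ]
}}

```text
clock: 17.98
tcp_pos: [0.5929, -0.1176, 0.1065]
orientation: [-0.264, -2.093, 2.091]
contact_force: [-0.1, -0.2, -2.1]
grip_width: 0.0539
```

```bash
python3 go.py .499 -.357 .105 -98.4; python3 look.py w12 w .12
```

```text
t 17.9833 p [ 0.5929 -0.1176  0.1065] F [-0.13 -0.15 -2.12] w 0.0539
axes
 [[-0.97   0.005 -0.244]
 [ 0.244  0.    -0.97 ]
 [-0.004 -1.    -0.001]]
turn(deg, tool) [ 0.24 84.25 -0.15] shift in current tool [0.0325 0.0011 0.2551] shift in final tool [-0.2506  0.0015  0.0579] dist 0.257
joints [ 0.3   0.54 -0.27  1.83  0.19  0.79 -1.89]
((568.9104614257812, -218.55296325683594), (86.01091003417969, 38.50414276123047), 2.2768800258636475, (547, 218, 93, 193))
```

View pics/w12.png

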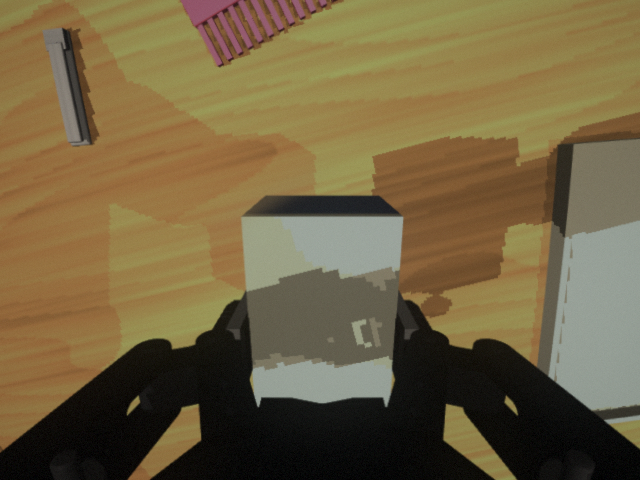

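Lift reads 2.1 N, confirming empty. The white tray takes only this box, so I'll lay it in the middle along the tray's long axis, which needs just a small turn.

{"method": "jog_arm", "body": {
  "motion": [
    [0.4,[0,0,0],[0,-5.7,0]],
    [0.4,[0.0065,0,0.0278],[0,0,0]],
    [0.4,[0.0065,0,0.0278],[0,0,0]],
    [0.4,[0.0065,0,0.0278],[0,0,0]],
    [0.4,[0.0065,0,0.0278],[0,0,0]],
    [0.4,[0.0065,0,0.0278],[0,0,0]],
    [0.4,[0.0065,0,0.0278],[0,0,0]],
    [0.4,[0.0065,0,0.0278],[0,0,0]],
    [0.4,[0.0065,0,0.0278],[0,0,0]],
    [0.4,[0.0065,0,0.0278],[0,0,0]]
  ]
}}

```text
clock: 18.87
tcp_pos: [0.4958, -0.357, 0.1032]
orientation: [-0.157, -2.147, 2.142]
contact_force: [0.8, 0.0, -1.8]
grip_width: 0.0533
```

{"method": "jog_arm", "body": {
  "motion": [
    [0.4,[0,0,0],[0,0,0]],
    [0.4,[0,0,0],[0,0,0]]
  ]
}}

```text
clock: 19.03
tcp_pos: [0.495, -0.3583, 0.1031]
orientation: [-0.162, -2.143, 2.141]
contact_force: [0.1, 0.5, -2.2]
grip_width: 0.0532
```

```bash
python3 go.py .499 -.357 .0425 -8.4; python3 look.py w13 w .12
```

```text
t 19.0333 p [ 0.495  -0.3583  0.1031] F [ 0.07  0.49 -2.19] w 0.0532
axes
 [[-0.988 -0.001 -0.151]
 [ 0.151  0.001 -0.988]
 [ 0.001 -1.    -0.001]]
turn(deg, tool) [ 0.05 -0.3   0.07] shift in current tool [-0.0038  0.0606 -0.0019] shift in final tool [-0.0037  0.0606 -0.0019] dist 0.061
joints [ 0.72  0.56 -0.26  1.82  0.19  0.8  -1.36]
((547.4747314453125, -365.6987609863281), (76.74452209472656, 75.581787109375), 171.47093200683594, (199, 72, 251, 238))
```

View pics/w13.png

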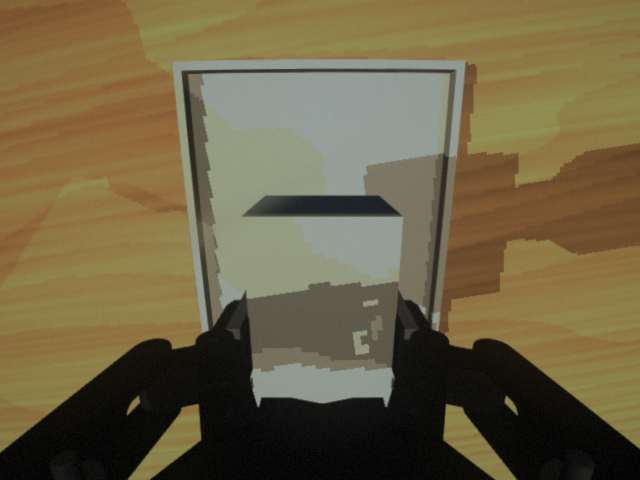

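The box is centred over the tray, whose walls are at x 190 and 445. Lowering.

{"method": "jog_arm", "body": {
  "motion": [
    [0.4,[-0.003,0.012,-0.002],[0,0,0]],
    [0.4,[0,0.015,0],[0,0,0]],
    [0.4,[0,0.015,0],[0,0,0]],
    [0.4,[0,0.01,0],[0,0,0]],
    [0.4,[0,0.004,0],[0,0,0]],
    [0.4,[0,0.002,0],[0,0,0]],
    [0.4,[0,0.001,0],[0,0,0]],
    [0.4,[0,0.001,0],[0,0,0]],
    [0.4,[0,0,0],[0,0,0]],
    [0.4,[0,0,0],[0,0,0]]
  ]
}}

```text
clock: 19.92
tcp_pos: [0.5011, -0.355, 0.0453]
orientation: [-0.161, -2.146, 2.146]
contact_force: [0.9, 0.2, -1.7]
grip_width: 0.0534
```

{"method": "jog_arm", "body": {
  "motion": [
    [0.4,[0,0.0015,0],[0,0,0]],
    [0.4,[0,0.001,0],[0,0,0]],
    [0.4,[0,0,0],[0,0,0]],
    [0.4,[0,0,0],[0,0,0]]
  ]
}}

```text
clock: 20.25
tcp_pos: [0.5007, -0.3547, 0.0422]
orientation: [-0.16, -2.146, 2.145]
contact_force: [0.3, 0.1, -1.3]
grip_width: 0.0537
```

{"method": "jog_arm", "body": {
  "motion": [
    [0.4,[0,0.001,0],[0,0,0]],
    [0.4,[0,0.001,0],[0,0,0]],
    [0.4,[0,0,0],[0,0,0]],
    [0.4,[0,0,0],[0,0,0]]
  ]
}}

```text
clock: 20.58
tcp_pos: [0.5008, -0.3548, 0.0406]
orientation: [-0.16, -2.146, 2.145]
contact_force: [-1.7, 1.4, 3.2]
grip_width: 0.0534
```

Touchdown. Release and retreat.

{"method": "jog_arm", "body": {
  "motion": [
    [0.7,[0,0,0],[0,0,0]],
    [0.8,[0,0,0],[0,0,0]],
    [0.8,[0,0,0],[0,0,0]],
    [0.8,[0,0,0],[0,0,0]],
    [0.8,[0,-0.015,0],[0,0,0]],
    [0.8,[0,-0.03,0],[0,0,0]],
    [0.8,[0,-0.035,0],[0,0,0]],
    [1,[0,-0.035,0],[0,0,0]],
    [1,[0.02,-0.03,0],[0,0,0]],
    [1,[0,0,0],[0,0,0]]
  ]
}}

```text
clock: 21.42
tcp_pos: [0.4813, -0.3538, 0.1914]
orientation: [-0.169, -2.143, 2.153]
contact_force: [-0.2, -0.6, -0.3]
grip_width: 0.0856
```

```bash
python3 go.py; python3 - <<'E'
from bench import r
from h import *
for n in('top','wrist'):
    f=r.grab_frame(n); cv2.imwrite('pics/%s_end.png'%n,f['image'][:,:,::-1])
    if n=='top':
        H,S,V=cv2.split(cv2.cvtColor(f['image'],cv2.COLOR_RGB2HSV)); m=((H>150)&(S>60)&(V>80)).astype(np.uint8)*255
        print(rect(f,big(m,(80,200,200,400)),.055))
E
```

```text
t 21.4167 p [ 0.4813 -0.3538  0.1914] F [-0.24 -0.61 -0.29] w 0.0856
axes
 [[-0.989  0.008 -0.148]
 [ 0.148 -0.005 -0.989]
 [-0.009 -1.     0.004]]
((530.6237182617188, 323.0312805175781), (100.42984771728516, 54.23468780517578), 90.40308752655983, (99, 261, 59, 32))
```

View pics/wrist_end.png

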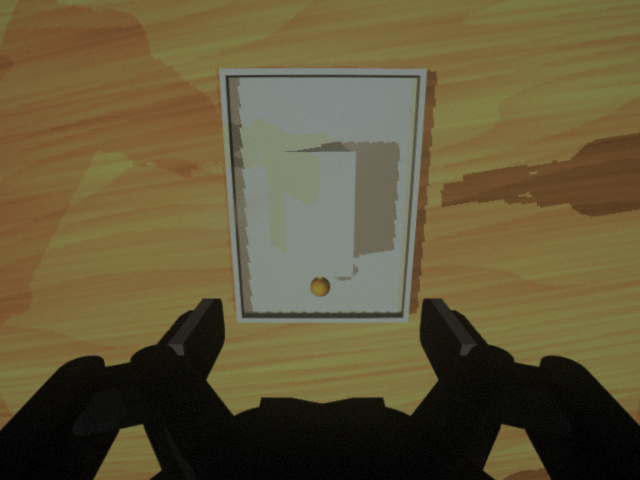

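View pics/top_end.png

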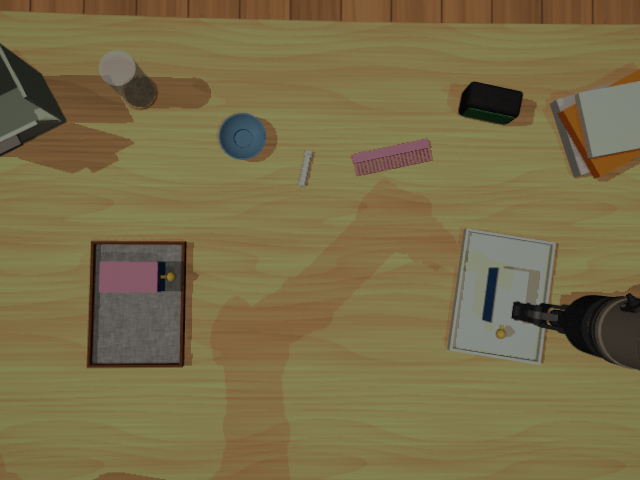

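Both boxes lie in their trays: pink at (130,277) in the top view, and white in the middle of the white tray. The dish, comb and clip are where they were, and the gripper is clear. One last range check of flatness, then I hand in.

```bash
python3 - <<'E'
from bench import r
from h import *
for n,c,yaw in (('wrist',(.499,-.356),-8.4),('top',(.530,.324),90.4)):
    f=r.grab_frame(n); Z=f['range_z']; v,u=np.where(Z>0)
    q=cv2.undistortPoints(np.c_[u,v].astype(float).reshape(-1,1,2),K(f),np.array([f['k1'],0,0,0,0.])).reshape(-1,2)
    P=(np.c_[q,np.ones(len(q))]*Z[v,u][:,None])@R.from_rotvec(f['orientation']).as_matrix().T+f['xyz']
    a=np.radians(yaw); d=P[:,:2]-c; X=d@[np.cos(a),np.sin(a)]; Y=d@[-np.sin(a),np.cos(a)]
    near=(abs(X)<.09)&(abs(Y)<.06)&(P[:,2]>.045)&(P[:,2]<.07)
    print('extent x',np.percentile(X[near],[1,99]).round(3),'y',np.percentile(Y[near],[1,99]).round(3))
    k=near&(abs(X)<.042)&(abs(Y)<.02)
    A=np.c_[X[k],Y[k],np.ones(k.sum())]; s=np.linalg.lstsq(A,P[k,2],rcond=None)[0]; print(n,k.sum(),s.round(4))
r.hand_in()
E
```

```text
extent x [-0.049  0.048] y [-0.023  0.03 ]
wrist 5515 [-0.0002  0.0004  0.0557]
extent x [-0.051  0.048] y [-0.028  0.026]
top 1126 [-0.0007 -0.001   0.055 ]
the job is handed in; nothing more can be done
```

I weighed both boxes, put each in the tray its weight called for, and handed the job in at about 21.5 s of the 72 s allowed. The interface gives no verdict, so I only have my own checks.

- **Pink box (full):** With the pull raised about 13 mm, the far end still on the nightstand by the pictures, the wrist felt about 3.4 N. Lifting the whole box showed 6.8 N. It is in the dark wooden tray, centred near (0.530, 0.324) m.
- **White box (empty):** With one end up at 0.11 rad and the far end still on the nightstand (range check), the wrist felt about 1.3 N. That is slightly above the stated 0.6–1.2 N, within the sensor noise of about ±1 N. The whole-box lift of 2.1 N agrees with empty. It is in the middle of the white tray, lying along the tray's long axis.

In the last checks, both lids lie flat to within 0.002 rad at about 55 mm height, which puts both boxes on the tray floors. The gripper is clear of everything, and the dish, comb and hair clip look unmoved. The finger width read 16–17 mm on the 18 mm ball pulls, but both held without slipping.

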